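# Stock the cook's seasoning caddy

## Task

Set up the cook's seasoning caddy: lay the teaspoon (for tasting) flat in the caddy's shallow trough, and stand the wooden salt cellar in the widest of the three round bores, the spice jar in the narrowest and the pepper mill in the middle-sized one, each set down on the bottom and not dropped in. The table salt shaker, the kitchen timer and the large spoon do not belong to it: leave them where they are.

Things in the scene. Friction and masses are not known exactly. Their poses are not given: they have to be found in the camera images.
- caddy: Fixed beech block 243 (x) x 165 (y) mm, top 39 mm up. Origin: centre of its underside, z up. Round bores, cork floor 13 mm above the origin, at y +33.5 mm: widest, 84 mm across, x -72.5 (salt cellar); narrowest, 57 mm, x +5 (spice jar); middle, 74 mm, x +77.5 (pepper mill). Trough for the teaspoon: 150 (x) x 60 (y) mm, centre x 0, y -45.5, floor 27 mm above the origin (12 mm deep).
- salt_cellar: Round lidded salt cellar turned from light brown wood, 68 mm in diameter, 62 mm high, straight sides; the lid stays shut. Origin: centre of its underside; z up, yaw has no meaning. Belongs in the caddy.
- spice_jar: Slim cylindrical glass spice jar with a black screw cap and a label, 41 mm in diameter, 105 mm high. Origin: centre of its underside; z up, yaw has no meaning. Belongs in the caddy.
- pepper_mill: Tall turned pepper mill of dark brown wood, small metal knob on top, 58 mm across at most, 165 mm high: body to 119 mm (grip it about 80 mm up), round head above. Tallest thing here: placed in the caddy early, it is in the gripper's way. Origin: centre of its underside; z up, yaw has no meaning. Belongs in the caddy.
- teaspoon: Small steel teaspoon lying flat, 130 mm long, 27 mm wide at the bowl, 11 mm high. Origin: middle of its length, on its underside; x along its length, y across, z up. Can be gripped across its width at the origin. Belongs in the caddy, lying along the trough, either end first.
- kitchen_timer: Look-alike of the salt cellar: round wind-up kitchen timer, green base and ribbed cream upper half, 64 mm in diameter, 51 mm high. Origin: centre of its underside; z up. Stays where it is.
- salt_shaker: Look-alike of the spice jar: small glass table salt shaker with a domed metal cap, 44 mm in diameter, 90 mm high. Origin: centre of its underside; z up. Stays where it is.
- dessert_spoon: Look-alike of the teaspoon: larger steel spoon of the same pattern lying flat, 188 mm long (too long for the trough), 39 mm wide at the bowl, 16 mm high. Origin: middle of its length, on its underside; x along its length, z up. Stays where it is.
Not all that is in view belongs to the job. Leave any blue or turquoise look-alike of the kitchen_timer alone.

How it is judged (in metres and radians):
At the end, for the whole second after the job is handed in: Cellar, jar and mill stand upright (0.12 rad) on the floor of their own bores (14 mm sideways, 5 mm in height); the teaspoon lies flat on the trough floor, along it (0.25 rad), centred within 20 mm; all at rest; timer, shaker and large spoon not tipped, within 30 mm of their starts (x of salt_cellar in the frame of caddy between -0.0865 and -0.0585 m and y of salt_cellar in the frame of caddy between 0.0195 and 0.0475 m and z of salt_cellar in the frame of caddy between 0.008 and 0.018 m and angle between each of salt_cellar, spice_jar, pepper_mill, teaspoon's own z axis and vertical below 0.12 rad and linear speed of each of salt_cellar, spice_jar, pepper_mill, teaspoon below 0.02 m/s and x of spice_jar in the frame of caddy between -0.009 and 0.019 m and y of spice_jar in the frame of caddy between 0.0195 and 0.0475 m and z of spice_jar in the frame of caddy between 0.008 and 0.018 m and x of pepper_mill in the frame of caddy between 0.0635 and 0.0915 m and y of pepper_mill in the frame of caddy between 0.0195 and 0.0475 m and z of pepper_mill in the frame of caddy between 0.008 and 0.018 m and x of teaspoon in the frame of caddy between -0.02 and 0.02 m and y of teaspoon in the frame of caddy between -0.0655 and -0.0255 m and z of teaspoon in the frame of caddy between 0.022 and 0.032 m and angle between the x axis of teaspoon and the x axis of caddy, either way round below 0.25 rad and distance of each of kitchen_timer, salt_shaker, dessert_spoon from where it was at the start of the episode below 0.03 m and angle between each of kitchen_timer, salt_shaker, dessert_spoon's own z axis and vertical below 0.15 rad); the robot touches nothing.
It fails at once if something is dropped into the caddy (faster than 0.7 m/s over it, underside less than 45 mm above the worktop) ((horizontal distance between salt_cellar and caddy below 0.13 m and height (world z) of salt_cellar below 0.045 m and linear speed of salt_cellar above 0.7 m/s) or (horizontal distance between spice_jar and caddy below 0.13 m and height (world z) of spice_jar below 0.045 m and linear speed of spice_jar above 0.7 m/s) or (horizontal distance between pepper_mill and caddy below 0.13 m and height (world z) of pepper_mill below 0.045 m and linear speed of pepper_mill above 0.7 m/s) or (horizontal distance between teaspoon and caddy below 0.13 m and height (world z) of teaspoon below 0.045 m and linear speed of teaspoon above 0.7 m/s)).
It fails at once if the timer, the salt shaker or the large spoon is moved by more than 30 mm (distance of any of kitchen_timer, salt_shaker, dessert_spoon from where it was at the start of the episode above 0.03 m).
It also fails if it takes over 112 s, if anything falls off the work surface, if the arm or the gripper's body presses on something with over 40 N, if the wrist force passes 120 N, or if a joint passes its speed limit or range.

## Robot

A 6-joint arm with a two-finger parallel gripper is mounted at the origin on a cart in front of the work surface, level with it; the furniture and walls round the work are solid. World frame = base frame: x ahead of the robot, y to its left, z up, the work surface at z = 0. Lengths are in m, angles in degrees, forces in N, time in s.
With the tool pointing down it reaches from about 0.3 to 0.75 m from the base axis. Payload 8.5 kg.
Tool frame: the origin (TCP) lies at the very end of the fingers, on their centre line; the grasp point (between the pads) lies 19 mm behind it; z points along the fingers, y is the line along which they close (so a half turn about z gives the same grasp; the last joint's range is limited). The gripper opens to 85 mm and grips with 20 to 120 N. Pads are 22 mm wide; open, the fingers measure 114 mm over their backs; the gripper's body (76 mm by 85 mm) begins 54 mm behind the grasp point. The pads swing forward as they close: fully open they stand 13 mm farther back than shut.
Start: joints at [-87.68, 21.807, 74.336, -0, 83.858, -12.336], TCP at [0.139, -0.532, 0.231] pointing down, gripper open.
Joint ranges: [-178.18, 178.18], [-50.72, 133.34], [12.68, 142.11], [-81.47, 261.47], [9.98, 163.14], [-165.26, 165.26]. Speed limits (degrees/s): [136.94, 136.94, 180, 180, 180, 180].

## Interface

Orientations are given as a 3x3 rotation matrix whose columns are the frame's x, y, z axes.
In Python, from rig import observe, cams, ticket gives the robot as it stands.
- The arm moves only by the tool move_arm, never from a script. Its arguments are lists of equal length, an entry for each row: "jaw": the finger opening in cm, from 0 to 8.54; "dp": the shift along the tool's x, y, z in cm, a list of three; "turn": the turn, a rotation vector about the tool's x, y, z in rad, a list of three. In form: {"jaw": [jaw, ...], "dp": [[tx, ty, tz], ...], "turn": [[wx, wy, wz], ...]}. A call has 1 to 12 rows; each row shifts and turns the commanded pose from where the row before left it, along the tool's axes as they then stand; what a row does not reach is not made up. A row lasts 1/12 s, in which the tool goes at most 41.7 mm and 7.16 degrees, less where a joint would pass 70% of its speed; a pose out of reach is approached as far as the arm can. A call is refused whole if a number of a shift passes 4.17 or a number of a turn 0.125, either way. A call with a gripper value outside its range is refused whole. The fingers move at their own pace and stop on an object; "force" is the grip in N (left out, the last holds). Time passes only in rows, so rows that do not move let the fingers close. It gives the time, the measured TCP pose, the force, the opening and the grip force at its end, in the units of the state.
- observe(): the state, without advancing time (a new reading comes with each control period).
- cams.get_image(name): name is "scene" or "side" or "wrist"; returns (picture, depth): 400x640x3 uint8, red, green, blue; 400x640 float32, m along the optical axis (not along the pixel's ray), 0 where there is no reading.
- cams.calibration(name): a dict with "vertical_fov" (degrees; the focal length in pixels is half the picture's height over the tangent of half this angle, whatever the lens; pixels are square), "cx", "cy" (the principal point, pixels), "k1" (the pictures are not rectified: a ray, as slopes to the right and down, at radius r is drawn at 1 + k1 r^2 times it, then the intrinsics apply), "view" (4x4, takes a point from world to camera coordinates); the wrist camera has in their place "tool_from_camera" (4x4, takes a point from camera to tool coordinates, whose origin is the TCP and whose axes are the flange's). Camera axes: x right, y up, looking along -z (the intrinsics and any distortion apply to the point x, -y, -z); pixel columns grow to the right and rows downward; lengths in m; the calibration is good to about 2 mm. A picture is of the moment at which its call begins: read the wrist's pose just before it. calibration takes no time and is no camera call.
- ticket.close_job(): hands the job in; it is judged then, once.
Trained networks look in the newest picture that a camera, given by its name, has taken for a name from the list of things; names that differ only in an ending like _2 or _b are one class to them, and where a whole thing is asked for, a point or a joint stands for the part that bears it (a point fixed in the world has none). Each returns a list of dicts, best first, with "p" (0 to 1); they miss things now and then, are a little off and sometimes report something else, mostly with a low value. They report only what shows in the picture. A call takes as long as a camera call. They do not tell look-alikes from the thing itself.
- cams.spot_in(camera, query): "box" ([centre column, centre row, width, height] as shares, 0 to 1, of the picture: columns of its width, rows of its height, round what is visible of it).
- cams.outline_of(camera, query): "mask" (400x640 bool, what is visible of it) and "box" ([centre column, centre row, width, height] as shares, 0 to 1, of the picture: columns of its width, rows of its height, round what is visible of it).
- cams.mark_of(camera, query): "location" ([column, row] as shares, 0 to 1, of the picture: columns of its width, rows of its height: a listed point, or the origin of a listed thing).
The state is a dict: "time_s": time; "q": joint angles; "qvel": joint speeds; "joint_efforts": joint torques, N m; "position": TCP position; "tool_rot": TCP orientation; "ft_force": force on the tool from outside, world axes, zero at the start; "wrist_torque": the same for the moment, N m; "grip_width": finger opening in m; "gripper_force": force on a finger pad.
Only numpy, scipy, OpenCV 4.12 (cv2) and the standard library are available. Lean on these libraries where they do the work, as an engineer would, in place of code of your own. Each camera call takes 0.05 s, during which the arm holds its last target. There are 200 camera calls.

## Working session

There is one attempt and no reset: what is moved stays moved. The work goes in short steps, Python scripts to look and compute and a tool call to move; the robot and the scene stay as the last step left them, time stands still between calls to the robot, and variables do not carry over. Pictures are saved under pics/ and viewed, at most 15 in all, crops included, and the job is handed in when it is done.

Besides the shell and the picture viewer there is one more tool, called after ">>>" by a JSON object that holds its "name" and its "arguments", one argument or row to a line. move_arm: Moves the arm, as the interface text tells. Its arguments: {"type":"object","properties":{"jaw":{"type":"array","items":{"type":"number"}},"dp":{"type":"array","items":{"type":"array","items":{"type":"number"}}},"turn":{"type":"array","items":{"type":"array","items":{"type":"number"}}},"force":{"type":"number"}},"required":["jaw","dp","turn"]}

```bash
ls; mkdir -p pics; cat > h.py <<'E'
import numpy as np, cv2
from rig import observe, cams, ticket
def snap(n,f=None):
    s=observe(); im,d=cams.get_image(n)
    if f: cv2.imwrite('pics/'+f,im[:,:,::-1])
    return im,d,s
def T(n,s):
    c=cams.calibration(n)
    if n=='wrist':
        M=np.eye(4);M[:3,:3]=np.array(s['tool_rot']);M[:3,3]=s['position']
        return M@np.array(c['tool_from_camera'])
    return np.linalg.inv(np.array(c['view']))
def ray(n,s,px):
    c=cams.calibration(n);f=200/np.tan(np.radians(c['vertical_fov'])/2)
    K=np.array([[f,0,c['cx']],[0,f,c['cy']],[0,0,1.]])
    p=np.atleast_2d(np.array(px,float)); u=(p-[c['cx'],c['cy']])/f; k=u.copy()
    for _ in range(20): k=u/(1+c['k1']*(k**2).sum(1,keepdims=True))
    d=np.c_[k[:,0],-k[:,1],-np.ones(len(k))]
    M=T(n,s); return M[:3,3],d@M[:3,:3].T
def at_z(n,s,px,z):
    o,d=ray(n,s,px); return o+d*((z-o[2])/d[:,2])[:,None]
def at_d(n,s,px,dep):
    o,d=ray(n,s,px); return o+d*np.asarray(dep).reshape(-1,1)
def cloud(n,s,d,mask):
    r,c=np.nonzero(mask&(d>0)); return at_d(n,s,np.c_[c,r],d[r,c])
E
cat > a.py <<'E'
from h import *
for n in ['scene','side']:
    im,d,s=snap(n,n+'0.png')
    for q in ['caddy','salt_cellar','spice_jar','pepper_mill','teaspoon','kitchen_timer','salt_shaker','dessert_spoon']:
        for o in cams.outline_of(n,q)[:4]:
            if o['p']<.2: continue
            P=cloud(n,s,d,o['mask']); b=np.array(o['box'])*[640,400,640,400]
            if len(P)==0: continue
            top=np.percentile(P[:,2],98); t=P[P[:,2]>top-.006]
            print(n,q,round(o['p'],2),b.round(),'med',np.median(P,0).round(3),'top',top.round(3),((t.min(0)+t.max(0))/2).round(3),(t.max(0)-t.min(0)).round(3))
E
python3 a.py; python3 -c "
from h import *
print(observe()['tool_rot'],observe()['time_s'])"
```

```text
pics
scene caddy 0.6 [333. 214.  73.  47.] med [ 0.535 -0.058  0.028] top 0.04 [ 0.396 -0.249  0.178] [0.492 0.708 0.288]
scene salt_cellar 0.6 [290. 180.   8.  11.] med [0.528 0.219 0.055] top 0.244 [ 0.158 -0.566  0.351] [0.001 0.002 0.011]
scene salt_cellar 0.46 [356. 228.  23.  35.] med [ 0.507 -0.254  0.06 ] top 0.105 [ 0.513 -0.244  0.103] [0.033 0.036 0.007]
scene spice_jar 0.84 [355. 229.  21.  37.] med [ 0.507 -0.254  0.06 ] top 0.105 [ 0.514 -0.241  0.103] [0.036 0.042 0.007]
scene pepper_mill 0.68 [297. 164.   8.  40.] med [0.591 0.306 0.073] top 0.151 [0.591 0.313 0.152] [0.032 0.034 0.014]
scene kitchen_timer 0.88 [347. 281.  27.  24.] med [ 0.362 -0.441  0.032] top 0.05 [ 0.372 -0.427  0.048] [0.046 0.046 0.008]
scene kitchen_timer 0.83 [296. 242.  25.  21.] med [ 0.34  -0.221  0.028] top 0.05 [ 0.349 -0.209  0.048] [0.031 0.037 0.007]
scene kitchen_timer 0.74 [273. 229.  15.  24.] med [ 0.328 -0.099  0.029] top 0.051 [ 0.246 -0.322  0.166] [0.214 0.512 0.242]
scene kitchen_timer 0.74 [269. 211.  17.  19.] med [0.359 0.041 0.028] top 0.303 [ 0.132 -0.551  0.301] [0.004 
[... 804 characters left out ...]
op 0.052 [ 0.331 -0.031  0.099] [0.069 0.148 0.105]
side kitchen_timer 0.8 [375. 150.  13.  15.] med [ 0.372 -0.4    0.035] top 0.052 [ 0.373 -0.419  0.049] [0.042 0.042 0.007]
side kitchen_timer 0.77 [368. 184.  18.  21.] med [ 0.347 -0.179  0.044] top 0.175 [0.29  0.009 0.185] [0.012 0.013 0.029]
side salt_shaker 0.52 [346. 140.   9.  24.] med [ 0.481 -0.39   0.046] top 0.088 [ 0.484 -0.399  0.087] [0.029 0.026 0.008]
side dessert_spoon 0.8 [313. 307.  68.  49.] med [0.382 0.269 0.005] top 0.015 [0.353 0.268 0.013] [0.152 0.051 0.008]
[[ 9.67458705e-01  2.53028959e-01  1.13311033e-05]
 [ 2.53028959e-01 -9.67458705e-01 -1.06439832e-05]
 [ 8.26913859e-06  1.31647114e-05 -1.00000000e+00]] 0.9
```

```bash
python3 -c "
import cv2,numpy as np
a=cv2.imread('pics/scene0.png')[130:310,230:430];b=cv2.imread('pics/side0.png')[110:350,160:400]
a=cv2.resize(a,(400,360),interpolation=cv2.INTER_CUBIC);b=cv2.resize(b,(400,400),interpolation=cv2.INTER_CUBIC)
a=cv2.copyMakeBorder(a,0,40,0,0,cv2.BORDER_CONSTANT)
cv2.imwrite('pics/both.png',cv2.resize(np.hstack([a,b]),(800,400)))"
```

```text
(no output)
```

View pics/both.png

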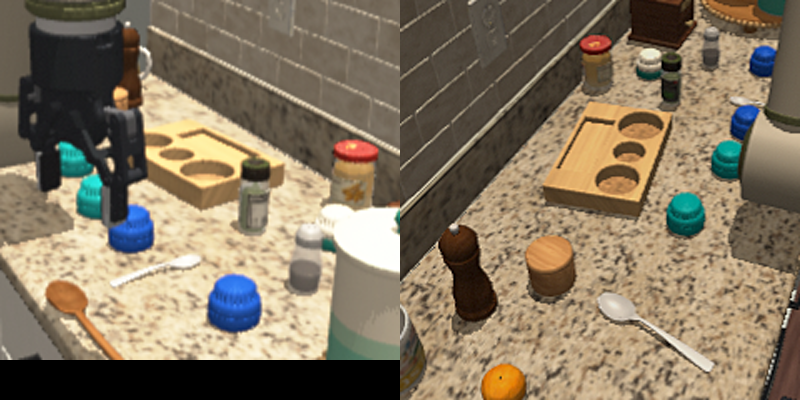

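View pics/side0.png

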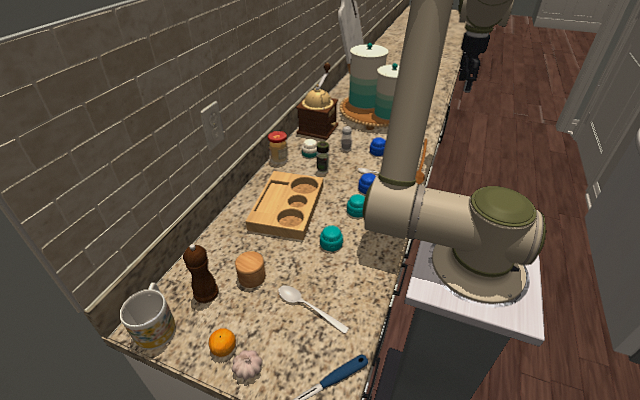

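The scene view (230+u/2, 130+v/2) shows the caddy with its widest bore towards -y and the bores on the robot's side. The teaspoon runs from about (286,271) to (330,260). The spice jar (dark cap, label) is at (355,229), and the salt shaker (domed metal cap) at (384,260). In the side view, the mill is at (200,273), the wooden cellar at (250,270), and the large spoon at (313,307). The cream and green kitchen timer is at (310,148), beside the jar. The blue and turquoise round ones are decoys.

```bash
python3 - <<'E'
from h import *
im,d,s=snap('scene')
print(at_z('scene',s,[[287,271],[330,261],[308,266]],.005).round(3))
im,d,s=snap('side')
print('timer,dspoon',at_z('side',s,[[310,148]],.03).round(3),at_z('side',s,[[282,291],[345,330]],.005).round(3))
c=cams.calibration('wrist');print(c['vertical_fov'],np.round(c['tool_from_camera'],3))
print(at_d('side',s,[[277,145],[310,115]],[d[145,277],d[115,310]]).round(2))
E
```

```text
[[ 0.279 -0.294  0.005]
 [ 0.4   -0.298  0.005]
 [ 0.337 -0.295  0.005]]
timer,dspoon [[ 0.59  -0.311  0.03 ]] [[0.421 0.259 0.005]
 [0.25  0.299 0.005]]
68.51542057956257 [[ 0.     0.953  0.301  0.078]
 [ 1.     0.    -0.001  0.   ]
 [-0.001  0.301 -0.953 -0.142]
 [ 0.     0.     0.     1.   ]]
[[ 0.67 -0.22  0.08]
 [ 0.65 -0.44  0.08]]
```

>>> {"name": "move_arm", "arguments": {
  "jaw": [4, 4, 4, 4, 4, 4, 4, 4, 4, 4, 4, 4],
  "dp": [
    [2.82, -1.99, 0],
    [2.82, -1.99, 0],
    [2.82, -1.99, 0],
    [2.82, -1.99, 0],
    [2.82, -1.99, 0],
    [2.82, -1.99, 0],
    [2.82, -1.99, 0],
    [2.82, -1.99, 0],
    [2.82, -1.99, 0],
    [0, 0, 0],
    [0, 0, 0],
    [0, 0, 0]
  ],
  "turn": [
    [0, 0, 0],
    [0, 0, 0],
    [0, 0, 0],
    [0, 0, 0],
    [0, 0, 0],
    [0, 0, 0],
    [0, 0, 0],
    [0, 0, 0],
    [0, 0, 0],
    [0, 0, 0.085],
    [0, 0, 0.085],
    [0, 0, 0.085]
  ],
  "force": 40
}}

```text
time_s: 2.0
position: [0.3398, -0.294, 0.2315]
tool_rot: [[1.0, -0.002, 0.0], [-0.002, -1.0, -0.0], [0.0, 0.0, -1.0]]
ft_force: [-0.0, 0.4, -1.1]
grip_width: 0.0402
gripper_force: 0.0
```

```bash
cat > w.py <<'E'
import sys
from h import *
im,d,s=snap('wrist',sys.argv[1]+'.png')
R=np.array(s['tool_rot']);p=np.array(s['position'])
print('t',s['time_s'],'tcp',p.round(4),'x',R[:,0].round(3),'z',R[:,2].round(3),'q',np.round(s['q']))
for q in sys.argv[2:]:
    for o in cams.outline_of('wrist',q)[:4]:
        if o['p']<.2: continue
        P=cloud('wrist',s,d,o['mask']); b=(np.array(o['box'])*[640,400,640,400]).round()
        if len(P)<5: print(q,b,'no depth');continue
        top=np.percentile(P[:,2],95); t=P[(P[:,2]>top-.006)&(P[:,2]<top+.01)]
        rr=cv2.minAreaRect((P[P[:,2]<top+.01][:,:2]*1000).astype(np.float32))
        print(q,round(o['p'],2),b,'zmin/top',np.percentile(P[:,2],3).round(3),top.round(3),'topctr',((np.percentile(t,1,0)+np.percentile(t,99,0))/2)[:2].round(4),(t.max(0)-t.min(0))[:2].round(3),'rect',np.round(rr[0]),np.round(rr[1]),round(rr[2],1))
E
python3 w.py w1 teaspoon
```

```text
t 2.0 tcp [ 0.3398 -0.294   0.2315] x [ 1.    -0.002  0.   ] z [ 0. -0. -1.] q [-56.  12.  89.  -0.  79.  34.]
teaspoon 0.67 [313. 171.  22. 102.] zmin/top -0.0 0.01 topctr [ 0.3465 -0.2849] [0.12  0.025] rect [ 340. -283.] [ 25. 130.] 87.7
```

View pics/w1.png

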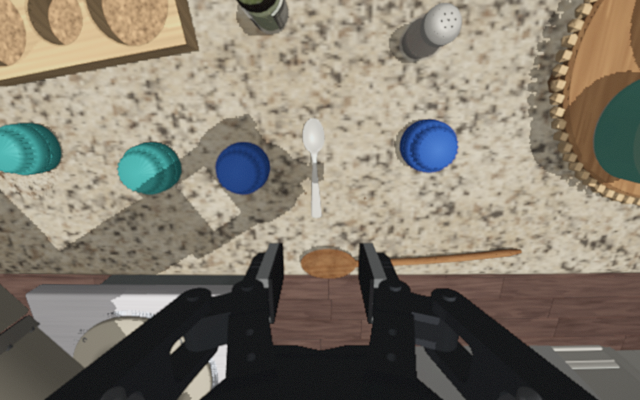

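The picture shows the teaspoon at (313,171), bowl up (+x), 130 mm long, between two blue decoys at (242,167) and (429,146). The length fits the teaspoon, since the dessert spoon measured about 175 mm elsewhere. I'll descend now.

>>> {"name": "move_arm", "arguments": {
  "jaw": [4, 4, 4, 4, 4, 4, 4, 4, 4, 0, 0, 0],
  "dp": [
    [0, -1.0, 2.5],
    [0, -0.1, 4.0],
    [0, 0, 4.0],
    [0, 0, 4.0],
    [0, 0, 4.0],
    [0, 0, 2.5],
    [0, 0, 1.2],
    [0, 0, 0.45],
    [0, 0, 0],
    [0, 0, 0],
    [0, 0, 0],
    [0, 0, 0]
  ],
  "turn": [
    [0, 0, 0],
    [0, 0, 0],
    [0, 0, 0],
    [0, 0, 0],
    [0, 0, 0],
    [0, 0, 0],
    [0, 0, 0],
    [0, 0, 0],
    [0, 0, 0],
    [0, 0, 0],
    [0, 0, 0],
    [0, 0, 0]
  ],
  "force": 40
}}

```text
time_s: 3.1
position: [0.34, -0.2848, 0.0079]
tool_rot: [[1.0, 0.002, 0.002], [0.002, -1.0, -0.004], [0.002, 0.004, -1.0]]
ft_force: [-6.7, 23.7, 108.5]
grip_width: 0.0093
gripper_force: 60.2
```

>>> {"name": "move_arm", "arguments": {
  "jaw": [0, 0, 0],
  "dp": [
    [0, 0, -0.6],
    [0, 0, 0],
    [0, 0, 0]
  ],
  "turn": [
    [0, 0, 0],
    [0, 0, 0],
    [0, 0, 0]
  ]
}}

```text
time_s: 3.35
position: [0.3397, -0.2841, 0.012]
tool_rot: [[1.0, 0.001, 0.002], [0.001, -1.0, -0.002], [0.002, 0.002, -1.0]]
ft_force: [-0.0, -0.4, -0.9]
grip_width: 0.0001
gripper_force: 0.0
```

>>> {"name": "move_arm", "arguments": {
  "jaw": [3, 3, 3],
  "dp": [
    [0, 0, -3],
    [0, 0, -3],
    [0, 0, 0]
  ],
  "turn": [
    [0, 0, 0],
    [0, 0, 0],
    [0, 0, 0]
  ]
}}

```text
time_s: 3.6
position: [0.3407, -0.2853, 0.0749]
tool_rot: [[1.0, 0.001, 0.004], [0.001, -1.0, -0.006], [0.004, 0.006, -1.0]]
ft_force: [-0.0, -0.9, 1.6]
grip_width: 0.0302
gripper_force: 0.0
```

```bash
python3 w.py w2 teaspoon
```

```text
t 3.6 tcp [ 0.3407 -0.2853  0.0749] x [1.    0.001 0.004] z [ 0.004 -0.006 -1.   ] q [-55.  23. 104.   0.  53.  35.]
teaspoon 0.83 [318. 207.  37. 154.] zmin/top -0.0 0.01 topctr [ 0.3488 -0.283 ] [0.118 0.026] rect [ 341. -282.] [ 27. 129.] 87.9
```

View pics/w2.png

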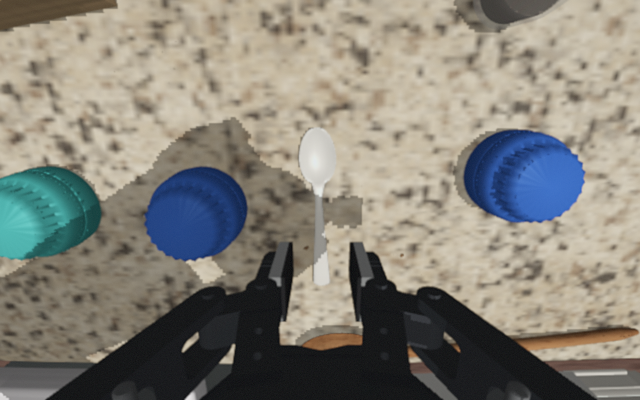

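The spoon has not moved: bowl at (318,155), handle down to (321,283), between the fingers. I'll regrip slightly higher and read the force as I go.

>>> {"name": "move_arm", "arguments": {
  "jaw": [2.5, 2, 2, 2, 2, 1.2, 1.2, 1.2],
  "dp": [
    [0, -0.2, 3],
    [0, 0, 2.2],
    [0, 0, 0.9],
    [0, 0, 0],
    [0, 0, 0],
    [0, 0, 0],
    [0, 0, 0],
    [0, 0, 0]
  ],
  "turn": [
    [0, 0, 0],
    [0, 0, 0],
    [0, 0, 0],
    [0, 0, 0],
    [0, 0, 0],
    [0, 0, 0],
    [0, 0, 0],
    [0, 0, 0]
  ],
  "force": 30
}}

```text
time_s: 4.37
position: [0.3393, -0.2813, 0.0097]
tool_rot: [[1.0, 0.001, -0.0], [0.001, -1.0, 0.0], [-0.0, -0.0, -1.0]]
ft_force: [-0.4, 0.5, -0.7]
grip_width: 0.0125
gripper_force: 0.0
```

>>> {"name": "move_arm", "arguments": {
  "jaw": [0, 0, 0],
  "dp": [
    [0, 0, 0.1],
    [0, 0, 0],
    [0, 0, 0]
  ],
  "turn": [
    [0, 0, 0],
    [0, 0, 0],
    [0, 0, 0]
  ],
  "force": 30
}}

```text
time_s: 4.62
position: [0.3405, -0.284, 0.0109]
tool_rot: [[1.0, 0.001, 0.004], [0.001, -1.0, -0.007], [0.004, 0.007, -1.0]]
ft_force: [-3.9, -4.4, 23.9]
grip_width: 0.0001
gripper_force: 11.9
```

>>> {"name": "move_arm", "arguments": {
  "jaw": [3, 3, 3, 3],
  "dp": [
    [0, 0, -3],
    [0, 0, -3],
    [0, 0, 0],
    [0, 0, 0]
  ],
  "turn": [
    [0, 0, 0],
    [0, 0, 0],
    [0, 0, 0],
    [0, 0, 0]
  ]
}}

```text
time_s: 4.95
position: [0.3397, -0.282, 0.0699]
tool_rot: [[1.0, 0.001, 0.002], [0.001, -1.0, -0.003], [0.002, 0.003, -1.0]]
ft_force: [-0.3, 1.4, -0.6]
grip_width: 0.0301
gripper_force: 0.0
```

```bash
python3 - <<'E'
from h import *
im,d,s=snap('wrist','w3.png'); print(s['position'])
o=cams.outline_of('wrist','teaspoon')[0]; P=cloud('wrist',s,d,o['mask'])
for x in np.arange(.27,.41,.01):
    t=P[abs(P[:,0]-x)<.005]
    if len(t): print(x.round(3),len(t),'z',np.percentile(t[:,2],[10,50,90]).round(4),'y',np.percentile(t[:,1],[2,50,98]).round(4))
m=np.zeros((400,640),bool);m[180:200,345:360]=1
print(np.median(cloud('wrist',s,d,m),0))
E
```

```text
[ 0.33972667 -0.2819783   0.06994417]
0.27 1 z [-0.002 -0.002 -0.002] y [-0.2893 -0.2893 -0.2893]
0.28 118 z [0.0012 0.0023 0.0036] y [-0.2915 -0.285  -0.2792]
0.29 157 z [0.0023 0.0037 0.005 ] y [-0.2906 -0.2841 -0.2777]
0.3 151 z [0.0039 0.0054 0.0065] y [-0.2888 -0.2833 -0.2777]
0.31 142 z [0.0056 0.0067 0.0077] y [-0.2871 -0.2824 -0.277 ]
0.32 126 z [0.0071 0.0082 0.0093] y [-0.2855 -0.2809 -0.2771]
0.33 126 z [0.0081 0.0093 0.0101] y [-0.2839 -0.2802 -0.2764]
0.34 107 z [0.0093 0.0101 0.011 ] y [-0.2824 -0.2794 -0.2765]
0.35 106 z [0.0092 0.0103 0.011 ] y [-0.2809 -0.2787 -0.2758]
0.36 131 z [0.0073 0.0089 0.0102] y [-0.2816 -0.2781 -0.2744]
0.37 387 z [0.0022 0.0045 0.0073] y [-0.288  -0.2773 -0.2673]
0.38 504 z [0.0004 0.0021 0.0066] y [-0.2893 -0.2773 -0.2645]
0.39 488 z [0.0008 0.0025 0.0065] y [-0.2886 -0.2767 -0.2647]
0.4 327 z [0.0032 0.0052 0.0075] y [-0.285 -0.276 -0.267]
[ 0.35945676 -0.30559446 -0.00103555]
```

>>> {"name": "move_arm", "arguments": {
  "jaw": [2, 2, 2, 2, 2, 2, 2],
  "dp": [
    [0, -0.25, 3],
    [0, 0, 2],
    [0, 0, 0.8],
    [0, 0, 0.4],
    [0, 0, 0.3],
    [0, 0, 0],
    [0, 0, 0]
  ],
  "turn": [
    [0, 0, 0],
    [0, 0, 0],
    [0, 0, 0],
    [0, 0, 0],
    [0, 0, 0],
    [0, 0, 0],
    [0, 0, 0]
  ],
  "force": 25
}}

```text
time_s: 5.63
position: [0.3393, -0.279, 0.0036]
tool_rot: [[1.0, 0.001, -0.0], [0.001, -1.0, 0.001], [-0.0, -0.001, -1.0]]
ft_force: [-0.5, -0.8, 0.5]
grip_width: 0.0197
gripper_force: 0.4
```

>>> {"name": "move_arm", "arguments": {
  "jaw": [1.1, 1.1],
  "dp": [
    [0, 0, 0],
    [0, 0, 0]
  ],
  "turn": [
    [0, 0, 0],
    [0, 0, 0]
  ],
  "force": 25
}}

```text
time_s: 5.8
position: [0.3395, -0.2791, 0.0041]
tool_rot: [[1.0, 0.001, 0.0], [0.001, -1.0, -0.0], [0.0, 0.0, -1.0]]
ft_force: [-0.5, -0.2, 6.8]
grip_width: 0.0163
gripper_force: 22.8
```

The collision shape seems wider than the visible handle, so the fingers are pinching a slope. I'll open, go about 3 mm lower and grip below the widest part.

>>> {"name": "move_arm", "arguments": {
  "jaw": [2.6, 2.6, 2.6, 2.6, 2.6],
  "dp": [
    [0, 0, 0],
    [0, 0, 0],
    [0, 0, 0.2],
    [0, 0, 0.1],
    [0, 0, 0]
  ],
  "turn": [
    [0, 0, 0],
    [0, 0, 0],
    [0, 0, 0],
    [0, 0, 0],
    [0, 0, 0]
  ],
  "force": 25
}}

```text
time_s: 6.22
position: [0.3392, -0.2789, 0.0005]
tool_rot: [[1.0, 0.001, -0.0], [0.001, -1.0, 0.001], [-0.0, -0.001, -1.0]]
ft_force: [-0.1, 0.8, -0.5]
grip_width: 0.0263
gripper_force: 0.0
```

>>> {"name": "move_arm", "arguments": {
  "jaw": [1, 1, 1],
  "dp": [
    [0, 0, 0],
    [0, 0, 0],
    [0, 0, 0]
  ],
  "turn": [
    [0, 0, 0],
    [0, 0, 0],
    [0, 0, 0]
  ],
  "force": 25
}}

```text
time_s: 6.47
position: [0.3394, -0.2791, 0.0008]
tool_rot: [[1.0, 0.001, -0.0], [0.001, -1.0, -0.0], [-0.0, 0.0, -1.0]]
ft_force: [0.4, 0.3, -0.4]
grip_width: 0.0195
gripper_force: 24.2
```

>>> {"name": "move_arm", "arguments": {
  "jaw": [1, 1, 1, 1, 1, 1],
  "dp": [
    [0, 0, 0],
    [0, 0, -1],
    [0, 0, -3],
    [0, 0, -4],
    [0, 0, -4],
    [0, 0, -4]
  ],
  "turn": [
    [0, 0, 0],
    [0, 0, 0],
    [0, 0, 0],
    [0, 0, 0],
    [0, 0, 0],
    [0, 0, 0]
  ],
  "force": 35
}}

```text
time_s: 6.97
position: [0.339, -0.2786, 0.1627]
tool_rot: [[1.0, 0.001, -0.0], [0.001, -1.0, 0.001], [-0.0, -0.001, -1.0]]
ft_force: [1.4, -1.1, -0.8]
grip_width: 0.0192
gripper_force: 34.0
```

>>> {"name": "move_arm", "arguments": {
  "jaw": [1, 1, 1, 1, 1, 1, 1, 1, 1, 1, 1, 1],
  "dp": [
    [1.67, -2.25, -0.4],
    [1.67, -2.25, -0.4],
    [1.67, -2.25, -0.4],
    [1.67, -2.25, -0.4],
    [1.67, -2.25, -0.4],
    [1.67, -2.25, -0.4],
    [1.67, -2.25, -0.4],
    [1.67, -2.25, -0.4],
    [1.67, -2.25, -0.4],
    [1.67, -2.25, -0.4],
    [1.67, -2.25, -0.4],
    [1.67, -2.25, -0.4]
  ],
  "turn": [
    [0, 0, 0],
    [0, 0, 0],
    [0, 0, 0],
    [0, 0, 0],
    [0, 0, 0],
    [0, 0, 0],
    [0, 0, 0],
    [0, 0, 0],
    [0, 0, 0],
    [0, 0, 0],
    [0, 0, 0],
    [0, 0, 0]
  ]
}}

```text
time_s: 7.97
position: [0.54, -0.0075, 0.2089]
tool_rot: [[1.0, 0.001, -0.0], [0.001, -1.0, 0.0], [-0.0, -0.0, -1.0]]
ft_force: [-0.3, -0.5, -0.1]
grip_width: 0.0191
gripper_force: 34.0
```

>>> {"name": "move_arm", "arguments": {
  "jaw": [1, 1, 1, 1, 1, 1, 1, 1, 1, 1, 1, 1],
  "dp": [
    [0, 0, 0],
    [0, 0, 0],
    [0, 0, 0],
    [0, 0, 0],
    [0, 0, 0],
    [0, 0, 0],
    [0, 0, 0],
    [0, 0, 0],
    [0, 0, 0],
    [0, 0, 0],
    [0, 0, 0],
    [0, 0, 0]
  ],
  "turn": [
    [0, 0, -0.12],
    [0, 0, -0.12],
    [0, 0, -0.12],
    [0, 0, -0.12],
    [0, 0, -0.12],
    [0, 0, -0.12],
    [0, 0, -0.12],
    [0, 0, -0.12],
    [0, 0, -0.12],
    [0, 0, -0.12],
    [0, 0, -0.12],
    [0, 0, -0.12]
  ]
}}

```text
time_s: 8.97
position: [0.5394, -0.0089, 0.2086]
tool_rot: [[0.124, 0.992, -0.001], [0.992, -0.124, 0.0], [0.0, -0.001, -1.0]]
ft_force: [0.1, -0.3, 0.7]
grip_width: 0.0191
gripper_force: 34.1
```

```bash
python3 w.py w4 caddy teaspoon
```

```text
t 8.9667 tcp [ 0.5394 -0.0089  0.2086] x [0.124 0.992 0.   ] z [-0.001  0.    -1.   ] q [-14.  22.  78.   0.  80.  -6.]
caddy 0.56 [318. 174. 200. 242.] zmin/top 0.011 0.039 topctr [ 0.5449 -0.0176] [0.199 0.261] rect [545. -33.] [189. 276.] 8.9
teaspoon 0.84 [319. 242.  53. 214.] zmin/top 0.039 0.218 topctr [ 0.5437 -0.003 ] [0.03  0.122] rect [527. -83.] [280.  64.] 81.9
```

View pics/w4.png

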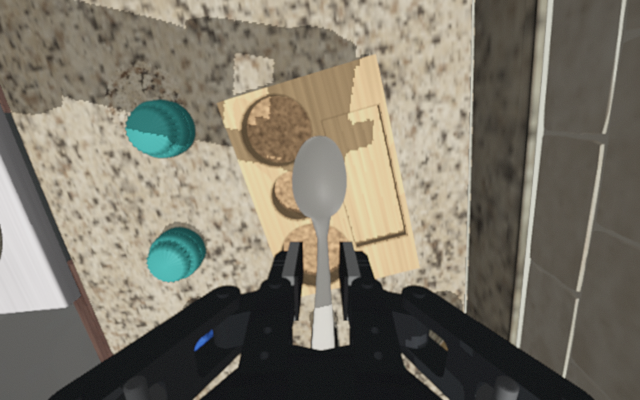

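The spoon is held with its bowl at (320,175). Below it lies the caddy: bores at (278,130), (290,195) and (318,250), trough at (372,175). I'll fit the caddy pose by classifying depth points as top or hole, using the wrist and side clouds.

```bash
cat > cad.py <<'E'
from h import *
from scipy.optimize import minimize
import itertools
def load(n):
    im,d,s=snap(n); P=cloud(n,s,d,np.ones((400,640),bool))
    return P[(abs(P[:,0]-.54)<.19)&(abs(P[:,1]+.01)<.22)&(P[:,2]<.05)&(P[:,2]>-.01)]
def model(p):   # 1 on top
    x,y=p.T
    r=lambda cx,d:np.hypot(x-cx,y-.0335)-d/2
    box=np.maximum(abs(x)-.1215,abs(y)-.0825); tr=np.maximum(abs(x)-.075,abs(y+.0455)-.03)
    hole=np.minimum.reduce([r(-.0725,.084),r(.005,.057),r(.0775,.074),tr])
    return np.maximum(box,-hole)   # <0 inside top
def cost(v,P,lab):
    c,s=np.cos(v[2]),np.sin(v[2]); q=P[:,:2]-v[:2]
    sd=model(np.c_[q[:,0]*c+q[:,1]*s,-q[:,0]*s+q[:,1]*c])
    pr=1/(1+np.exp(sd/.0015)); return np.mean((pr-lab)**2)
for n in ['wrist','side']:
    P=load(n); lab=(abs(P[:,2]-.039)<.005).astype(float)
    print(n,len(P),'topz',np.median(P[lab>0,2]).round(4))
    g=min(itertools.product(np.arange(.5,.59,.01),np.arange(-.06,.05,.01),np.radians(np.arange(60,125,5))),key=lambda v:cost(v,P[::20],lab[::20]))
    r=minimize(cost,g,args=(P,lab),method='Nelder-Mead',options=dict(initial_simplex=np.array(g)+np.r_[[[0,0,0]],np.diag([.01,.01,.05])]))
    v=r.x;print(v.round(4),np.degrees(v[2]).round(1),r.fun)
    R=np.array([[np.cos(v[2]),-np.sin(v[2])],[np.sin(v[2]),np.cos(v[2])]])
    for nm,q in dict(wide=(-.0725,.0335),nar=(.005,.0335),mid=(.0775,.0335),tr=(0,-.0455)).items(): print(nm,(v[:2]+R@q).round(4))
E
python3 cad.py
```

```text
wrist 94052 topz 0.038
[ 0.5453 -0.0224  1.7283] 99.0 0.03466622580580174
wide [ 0.5235 -0.0992]
nar [ 0.5114 -0.0227]
mid [0.5    0.0489]
tr [ 0.5902 -0.0153]
side 13502 topz 0.0383
[ 0.5431 -0.0254  1.7221] 98.7 0.05255860541045752
wide [ 0.5209 -0.1021]
nar [ 0.5092 -0.0255]
mid [0.4983 0.0461]
tr [ 0.588  -0.0186]
```

>>> {"name": "move_arm", "arguments": {
  "jaw": [1, 1, 1, 1, 1, 1, 1, 1, 1, 1],
  "dp": [
    [0, 0, 0],
    [0, 0, 0],
    [0, 0, 0],
    [-0.75, 2.4, 0],
    [-0.75, 2.4, 1],
    [0, 0, 4],
    [0, 0, 4],
    [0, 0, 3],
    [0, 0, 2],
    [0, 0, 0]
  ],
  "turn": [
    [0, 0, -0.0933],
    [0, 0, -0.0933],
    [0, 0, -0.0933],
    [0, 0, 0],
    [0, 0, 0],
    [0, 0, 0],
    [0, 0, 0],
    [0, 0, 0],
    [0, 0, 0],
    [0, 0, 0]
  ]
}}

```text
time_s: 10.05
position: [0.5871, -0.0162, 0.0645]
tool_rot: [[-0.147, 0.989, -0.008], [0.989, 0.147, 0.002], [0.003, -0.008, -1.0]]
ft_force: [-0.4, 0.4, -0.9]
grip_width: 0.0191
gripper_force: 34.1
```

```bash
python3 w.py w5 teaspoon
```

```text
t 10.05 tcp [ 0.5871 -0.0162  0.0645] x [-0.147  0.989  0.003] z [-0.008  0.002 -1.   ] q [-13.  35.  81.   0.  64. -22.]
teaspoon 0.81 [318. 243.  58. 214.] zmin/top 0.064 0.074 topctr [ 0.5841 -0.0094] [0.033 0.122] rect [583. -15.] [ 31. 126.] 5.6
```

View pics/w5.png

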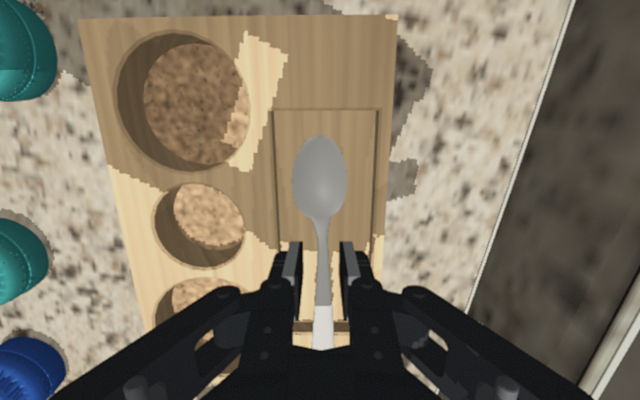

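The trough (columns 274–378) lies under the spoon and lines up with it. I'll shift slightly towards the wall and descend.

>>> {"name": "move_arm", "arguments": {
  "jaw": [1, 1, 1, 1],
  "dp": [
    [0, 0.2, 1.2],
    [0, 0, 1.0],
    [0, 0, 0.5],
    [0, 0, 0]
  ],
  "turn": [
    [0, 0, 0],
    [0, 0, 0],
    [0, 0, 0],
    [0, 0, 0]
  ]
}}

```text
time_s: 10.48
position: [0.5907, -0.0162, 0.0408]
tool_rot: [[-0.149, 0.989, -0.002], [0.989, 0.149, 0.0], [0.001, -0.002, -1.0]]
ft_force: [-0.4, 0.3, -0.8]
grip_width: 0.0191
gripper_force: 34.1
```

>>> {"name": "move_arm", "arguments": {
  "jaw": [1, 1, 1, 1],
  "dp": [
    [0, -0.1, 0.5],
    [0, 0, 0.3],
    [0, 0, 0.25],
    [0, 0, 0]
  ],
  "turn": [
    [0, 0, 0],
    [0, 0, 0],
    [0, 0, 0],
    [0, 0, 0]
  ]
}}

```text
time_s: 10.82
position: [0.5901, -0.0164, 0.0309]
tool_rot: [[-0.149, 0.989, -0.001], [0.989, 0.149, 0.0], [0.0, -0.001, -1.0]]
ft_force: [1.0, -0.8, -0.3]
grip_width: 0.0192
gripper_force: 34.1
```

>>> {"name": "move_arm", "arguments": {
  "jaw": [2.4, 2.4, 2.5, 2.5, 2.5],
  "dp": [
    [0, 0, 0],
    [0, 0, 0],
    [0, 0, 0],
    [0, 0, -1],
    [0, 0, -2]
  ],
  "turn": [
    [0, 0, 0],
    [0, 0, 0],
    [0, 0, 0],
    [0, 0, 0],
    [0, 0, 0]
  ]
}}

```text
time_s: 11.23
position: [0.5892, -0.0163, 0.0604]
tool_rot: [[-0.149, 0.989, -0.004], [0.989, 0.149, 0.001], [0.001, -0.004, -1.0]]
ft_force: [0.6, -0.1, 0.5]
grip_width: 0.0252
gripper_force: 0.0
```

>>> {"name": "move_arm", "arguments": {
  "jaw": [7, 7, 7, 7, 7, 7, 7, 7, 7],
  "dp": [
    [0, 0, -4],
    [0, 0, -4],
    [-2.3, -1.4, -2.5],
    [-2.3, -1.4, -2.5],
    [-2.3, -1.4, -2.5],
    [-2.3, -1.4, -2.5],
    [-2.3, -1.4, -1],
    [-2.3, -1.4, 0],
    [-2.3, -1.4, 0]
  ],
  "turn": [
    [0, 0, 0],
    [0, 0, 0],
    [0, 0, 0],
    [0, 0, 0],
    [0, 0, 0],
    [0, 0, 0],
    [0, 0, 0],
    [0, 0, 0],
    [0, 0, 0]
  ]
}}

```text
time_s: 11.98
position: [0.5168, -0.1914, 0.2533]
tool_rot: [[-0.149, 0.989, 0.002], [0.989, 0.149, -0.002], [-0.002, 0.002, -1.0]]
ft_force: [0.1, 0.5, -0.4]
grip_width: 0.0701
gripper_force: 0.0
```

```bash
python3 w.py w6 spice_jar salt_shaker; python3 - <<'E'
from h import *
im,d,s=snap('side')
for o in cams.outline_of('side','teaspoon')[:3]:
    P=cloud('side',s,d,o['mask']); print(o['p'],np.median(P,0).round(3),np.percentile(P,5,0).round(3),np.percentile(P,95,0).round(3))
E
```

```text
t 11.9833 tcp [ 0.5168 -0.1914  0.2533] x [-0.149  0.989 -0.002] z [ 0.002 -0.002 -1.   ] q [-33.  21.  72.  -0.  87. -41.]
spice_jar 0.96 [315. 216.  37.  64.] zmin/top 0.015 0.105 topctr [ 0.518  -0.2382] [0.04 0.04] rect [ 516. -262.] [86. 40.] 86.8
salt_shaker 0.6 [280. 315.  33.  59.] zmin/top 0.004 0.088 topctr [ 0.4901 -0.4017] [0.029 0.027] rect [ 488. -440.] [ 47. 120.] 1.1
0.63 [0.586 0.012 0.032] [ 0.573 -0.069  0.027] [0.599 0.034 0.037]
```

View pics/w6.png

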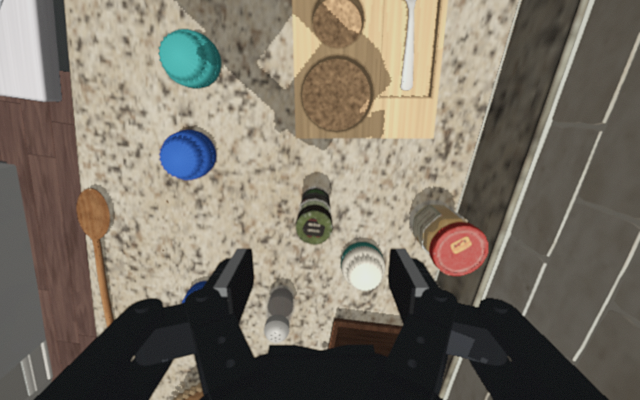

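The teaspoon lies in the trough, handle at (408,50). Two things could be the jar. One at (314,215) is slim with a dark cap and label; the other at (277,315) has a domed metal cap with holes. The first fits the spice jar, and I'll confirm it in a crop.

```bash
python3 -c "
import cv2
a=cv2.imread('pics/w6.png')[170:350,240:400];cv2.imwrite('pics/w6c.png',cv2.resize(a,None,fx=3.3,fy=3.3,interpolation=cv2.INTER_CUBIC))"
```

```text
(no output)
```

View pics/w6c.png

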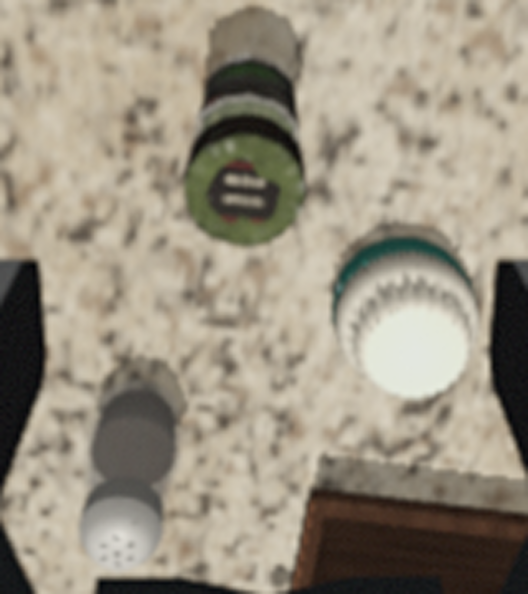

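The crop confirms it. The thing at (245,150) has the dark screw cap and label, so it is the spice jar. The metal dome with holes at (125,480) is the shaker, and the cream and green one at (410,320) is the timer. I'll grip the jar.

>>> {"name": "move_arm", "arguments": {
  "jaw": [6.5, 6.5, 6.5, 6.5, 6.5, 6.5, 6.5, 6.5, 6.5],
  "dp": [
    [-2.3, -0.4, 0],
    [-2.24, -0.4, 2],
    [0, 0, 4],
    [0, 0, 4],
    [0, 0, 4],
    [0, 0, 3],
    [0, 0, 2],
    [0, 0, 1.3],
    [0, 0, 0]
  ],
  "turn": [
    [0, 0, 0],
    [0, 0, 0],
    [0, 0, 0],
    [0, 0, 0],
    [0, 0, 0],
    [0, 0, 0],
    [0, 0, 0],
    [0, 0, 0],
    [0, 0, 0]
  ]
}}

```text
time_s: 12.98
position: [0.5157, -0.2345, 0.0458]
tool_rot: [[-0.151, 0.989, -0.004], [0.989, 0.151, 0.003], [0.004, -0.004, -1.0]]
ft_force: [-0.5, 0.8, -0.5]
grip_width: 0.0653
gripper_force: 0.0
```

>>> {"name": "move_arm", "arguments": {
  "jaw": [5, 4, 3, 3, 3],
  "dp": [
    [0, 0, 0],
    [0, 0, 0],
    [0, 0, 0],
    [0, 0, 0],
    [0, 0, 0]
  ],
  "turn": [
    [0, 0, 0],
    [0, 0, 0],
    [0, 0, 0],
    [0, 0, 0],
    [0, 0, 0]
  ],
  "force": 35
}}

```text
time_s: 13.4
position: [0.5169, -0.2365, 0.0496]
tool_rot: [[-0.149, 0.989, 0.002], [0.989, 0.149, -0.001], [-0.001, 0.002, -1.0]]
ft_force: [-0.1, 1.6, 6.6]
grip_width: 0.0399
gripper_force: 35.5
```

>>> {"name": "move_arm", "arguments": {
  "jaw": [3, 3, 3, 3, 3, 3, 3, 3, 3, 3],
  "dp": [
    [0, 0, -1],
    [0, 0, -3],
    [0, 0, -3.5],
    [3.5, 0.43, 0],
    [3.5, 0.43, 0],
    [3.5, 0.43, 0],
    [3.5, 0.43, 0],
    [3.5, 0.43, 0],
    [3.6, 0.43, 0],
    [0, 0, 0]
  ],
  "turn": [
    [0, 0, 0],
    [0, 0, 0],
    [0, 0, 0],
    [0, 0, 0],
    [0, 0, 0],
    [0, 0, 0],
    [0, 0, 0],
    [0, 0, 0],
    [0, 0, 0],
    [0, 0, 0]
  ],
  "force": 45
}}

```text
time_s: 14.23
position: [0.5091, -0.0187, 0.124]
tool_rot: [[-0.154, 0.988, -0.001], [0.988, 0.154, 0.001], [0.002, -0.001, -1.0]]
ft_force: [0.3, -0.2, -1.6]
grip_width: 0.04
gripper_force: 45.4
```

>>> {"name": "move_arm", "arguments": {
  "jaw": [3],
  "dp": [
    [0, 0, 0]
  ],
  "turn": [
    [0, 0, 0]
  ]
}}

```text
time_s: 14.32
position: [0.5101, -0.0224, 0.1241]
tool_rot: [[-0.152, 0.988, 0.0], [0.988, 0.152, -0.0], [-0.0, 0.0, -1.0]]
ft_force: [-0.5, -0.9, -0.9]
grip_width: 0.0398
gripper_force: 45.4
```

```bash
python3 w.py w7 spice_jar; python3 cad.py
```

```text
t 14.3167 tcp [ 0.5101 -0.0224  0.1241] x [-0.152  0.988 -0.   ] z [ 0. -0. -1.] q [-16.  24.  90.  -0.  66. -25.]
spice_jar 0.89 [322. 276. 107. 152.] zmin/top 0.094 0.18 topctr [ 0.5111 -0.0171] [0.038 0.028] rect [504. -30.] [61. 46.] 26.5
wrist 133840 topz 0.0379
[ 0.5458 -0.0218  1.7266] 98.9 0.05160260801049756
wide [ 0.524  -0.0987]
nar [ 0.512  -0.0221]
mid [0.5007 0.0495]
tr [ 0.5908 -0.0148]
side 12895 topz 0.0383
[ 0.5431 -0.0255  1.7228] 98.7 0.0524019977399243
wide [ 0.521  -0.1022]
nar [ 0.5092 -0.0256]
mid [0.4983 0.0461]
tr [ 0.5881 -0.0186]
```

View pics/w7.png

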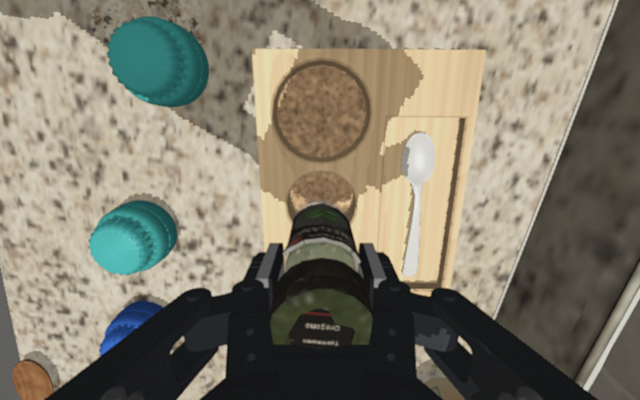

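The jar is held upright, its base at (320,215) over the narrow bore at (322,195). The teaspoon lies in the trough at (415,205).

>>> {"name": "move_arm", "arguments": {
  "jaw": [3, 3, 3, 3, 3, 3],
  "dp": [
    [0.05, 0.05, 2],
    [0, 0, 2],
    [0, 0, 1],
    [0, 0, 0.5],
    [0, 0, 0.2],
    [0, 0, 0]
  ],
  "turn": [
    [0, 0, 0],
    [0, 0, 0],
    [0, 0, 0],
    [0, 0, 0],
    [0, 0, 0],
    [0, 0, 0]
  ]
}}

```text
time_s: 15.02
position: [0.5109, -0.0239, 0.0664]
tool_rot: [[-0.148, 0.989, -0.0], [0.989, 0.148, -0.0], [-0.0, -0.0, -1.0]]
ft_force: [-0.5, -0.1, -1.0]
grip_width: 0.0395
gripper_force: 45.4
```

>>> {"name": "move_arm", "arguments": {
  "jaw": [3, 3, 3],
  "dp": [
    [0, 0, 0.2],
    [0, 0, 0.1],
    [0, 0, 0]
  ],
  "turn": [
    [0, 0, 0],
    [0, 0, 0],
    [0, 0, 0]
  ]
}}

```text
time_s: 15.27
position: [0.5108, -0.0234, 0.0636]
tool_rot: [[-0.149, 0.989, 0.001], [0.989, 0.149, -0.0], [-0.0, 0.001, -1.0]]
ft_force: [-0.5, 0.1, -1.2]
grip_width: 0.04
gripper_force: 45.4
```

>>> {"name": "move_arm", "arguments": {
  "jaw": [3, 3, 3],
  "dp": [
    [0, 0, 0.1],
    [0, 0, 0.05],
    [0, 0, 0]
  ],
  "turn": [
    [0, 0, 0],
    [0, 0, 0],
    [0, 0, 0]
  ]
}}

```text
time_s: 15.52
position: [0.5109, -0.0233, 0.0627]
tool_rot: [[-0.15, 0.989, 0.001], [0.989, 0.15, -0.0], [-0.001, 0.001, -1.0]]
ft_force: [-1.8, 0.8, 7.0]
grip_width: 0.0403
gripper_force: 46.1
```

>>> {"name": "move_arm", "arguments": {
  "jaw": [4.2, 5, 6.5, 6.5, 6.5, 6.5, 6.5, 6.5],
  "dp": [
    [0, 0, 0],
    [0, 0, 0],
    [0, 0, 0],
    [0, 0, -1],
    [0, 0, -3],
    [0, 0, -4],
    [0, 0, -4],
    [0, 0, -3]
  ],
  "turn": [
    [0, 0, 0],
    [0, 0, 0],
    [0, 0, 0],
    [0, 0, 0],
    [0, 0, 0],
    [0, 0, 0],
    [0, 0, 0],
    [0, 0, 0]
  ]
}}

```text
time_s: 16.18
position: [0.5109, -0.0233, 0.215]
tool_rot: [[-0.149, 0.989, 0.003], [0.989, 0.149, -0.001], [-0.001, 0.002, -1.0]]
ft_force: [0.9, 0.2, -0.3]
grip_width: 0.0651
gripper_force: 0.0
```

>>> {"name": "move_arm", "arguments": {
  "jaw": [8.5, 8.5, 8.5, 8.5, 8.5, 8.5, 8.5, 8.5, 8.5],
  "dp": [
    [3.35, 0.5, -0.6],
    [3.35, 0.5, -0.6],
    [3.35, 0.5, -0.6],
    [3.35, 0.5, -0.6],
    [3.35, 0.5, -0.6],
    [3.35, 0.5, -0.6],
    [3.35, 0.5, -0.6],
    [3.35, 0.5, -0.6],
    [0, 0, 0]
  ],
  "turn": [
    [0, 0, 0],
    [0, 0, 0],
    [0, 0, 0],
    [0, 0, 0],
    [0, 0, 0],
    [0, 0, 0],
    [0, 0, 0],
    [0, 0, 0],
    [0, 0, 0]
  ]
}}

```text
time_s: 16.93
position: [0.5097, 0.2525, 0.2606]
tool_rot: [[-0.154, 0.988, 0.002], [0.988, 0.154, 0.002], [0.002, 0.002, -1.0]]
ft_force: [-0.4, 0.9, 0.0]
grip_width: 0.0846
gripper_force: 0.0
```

```bash
python3 w.py w8 salt_cellar pepper_mill
```

```text
t 16.9333 tcp [0.5097 0.2525 0.2606] x [-0.154  0.988  0.002] z [ 0.002  0.002 -1.   ] q [14. 23. 68.  0. 89.  6.]
salt_cellar 0.97 [322. 178.  55.  61.] zmin/top 0.027 0.062 topctr [0.5143 0.2458] [0.066 0.067] rect [519. 243.] [66. 77.] 58.3
salt_cellar 0.34 [196. 132. 136.  61.] zmin/top 0.0 0.014 topctr [0.3622 0.2652] [0.146 0.051] rect [342. 276.] [ 38. 188.] 75.8
pepper_mill 0.91 [409. 125.  80.  59.] zmin/top 0.012 0.158 topctr [0.5901 0.3267] [0.023 0.022] rect [607. 314.] [62. 99.] 42.3
```

View pics/w8.png

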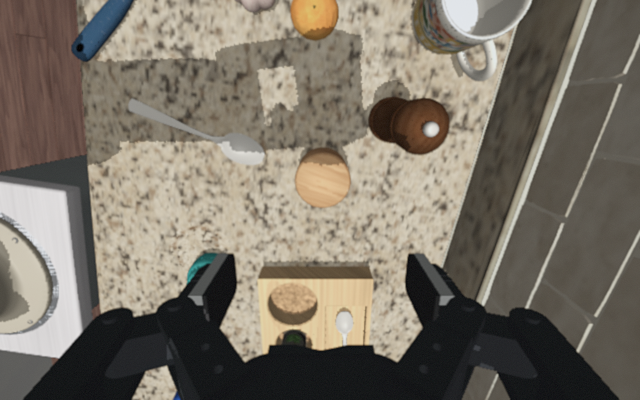

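The cellar (plain round wood) is at (322,180), the mill (dark wood, metal knob) at (410,125), and the large spoon at (196,132). Only one wooden cellar is in view, and it stands clear of the spoon. I'll descend.

>>> {"name": "move_arm", "arguments": {
  "jaw": [8.5, 8.5, 8.5, 8.5, 8.5, 8.5, 8.5, 8.5, 8.5],
  "dp": [
    [-0.7, 0.25, 2.5],
    [0, 0, 4],
    [0, 0, 4],
    [0, 0, 4],
    [0, 0, 3.5],
    [0, 0, 2.5],
    [0, 0, 1.5],
    [0, 0, 0.5],
    [0, 0, 0]
  ],
  "turn": [
    [0, 0, 0],
    [0, 0, 0],
    [0, 0, 0],
    [0, 0, 0],
    [0, 0, 0],
    [0, 0, 0],
    [0, 0, 0],
    [0, 0, 0],
    [0, 0, 0]
  ]
}}

```text
time_s: 17.83
position: [0.5135, 0.2399, 0.0339]
tool_rot: [[-0.148, 0.989, -0.002], [0.989, 0.148, -0.001], [-0.0, -0.002, -1.0]]
ft_force: [-0.5, 0.4, -1.3]
grip_width: 0.085
gripper_force: 0.0
```

>>> {"name": "move_arm", "arguments": {
  "jaw": [7.5, 6.5, 6, 6, 6],
  "dp": [
    [0, 0, 0],
    [0, 0, 0],
    [0, 0, 0],
    [0, 0, 0],
    [0, 0, 0]
  ],
  "turn": [
    [0, 0, 0],
    [0, 0, 0],
    [0, 0, 0],
    [0, 0, 0],
    [0, 0, 0]
  ],
  "force": 45
}}

```text
time_s: 18.25
position: [0.5145, 0.2408, 0.0366]
tool_rot: [[-0.149, 0.989, 0.003], [0.989, 0.149, 0.0], [-0.0, 0.003, -1.0]]
ft_force: [-2.1, -3.6, 6.6]
grip_width: 0.0663
gripper_force: 50.5
```

>>> {"name": "move_arm", "arguments": {
  "jaw": [6, 6, 6, 6, 6, 6, 6, 6, 6, 6, 6, 6],
  "dp": [
    [0, 0, -1],
    [0, 0, -3],
    [0, 0, -4],
    [0, 0, -4],
    [0, 0, -3],
    [-3, -0.37, 0],
    [-3.8, -0.47, 0],
    [-3.8, -0.47, 0],
    [-3.8, -0.47, 0],
    [-3.8, -0.47, 0],
    [-3.8, -0.47, 0],
    [-3.8, -0.47, 0]
  ],
  "turn": [
    [0, 0, 0],
    [0, 0, 0],
    [0, 0, 0],
    [0, 0, 0],
    [0, 0, 0],
    [0, 0, 0],
    [0, 0, 0],
    [0, 0, 0],
    [0, 0, 0],
    [0, 0, 0],
    [0, 0, 0],
    [0, 0, 0]
  ],
  "force": 60
}}

```text
time_s: 19.25
position: [0.5202, -0.0204, 0.1859]
tool_rot: [[-0.15, 0.989, 0.001], [0.989, 0.15, -0.0], [-0.0, 0.001, -1.0]]
ft_force: [1.2, 0.1, -3.1]
grip_width: 0.0661
gripper_force: 68.3
```

>>> {"name": "move_arm", "arguments": {
  "jaw": [6, 6, 6, 6, 6],
  "dp": [
    [-3.5, -0.43, 0],
    [-2.8, -0.4, 0],
    [-2.2, -0.19, 0],
    [0, 0, 0],
    [0, 0, 0]
  ],
  "turn": [
    [0, 0, 0],
    [0, 0, 0],
    [0, 0, 0],
    [0, 0, 0],
    [0, 0, 0]
  ]
}}

```text
time_s: 19.67
position: [0.5231, -0.1051, 0.1854]
tool_rot: [[-0.147, 0.989, 0.001], [0.989, 0.147, 0.0], [-0.0, 0.001, -1.0]]
ft_force: [0.6, 0.8, -3.0]
grip_width: 0.0657
gripper_force: 68.2
```

```bash
python3 w.py w9 salt_cellar; python3 - <<'E'
from h import *
im,d,s=snap('side')
for q in ['salt_cellar','spice_jar']:
  for o in cams.outline_of('side',q)[:2]:
    P=cloud('side',s,d,o['mask']); top=np.percentile(P[:,2],97);t=P[P[:,2]>top-.006]
    print(q,o['p'],top.round(3),((np.percentile(t,1,0)+np.percentile(t,99,0))/2).round(4))
E
```

```text
t 19.6667 tcp [ 0.5231 -0.1051  0.1854] x [-0.147  0.989 -0.   ] z [ 0.001  0.    -1.   ] q [-24.  22.  81.   0.  76. -33.]
salt_cellar 0.98 [322. 251. 143. 158.] zmin/top 0.162 0.21 topctr [ 0.5232 -0.0981] [0.067 0.068] rect [ 534. -191.] [169. 252.] 11.6
spice_jar 0.62 0.119 [ 0.5074 -0.024   0.117 ]
```

View pics/w9.png

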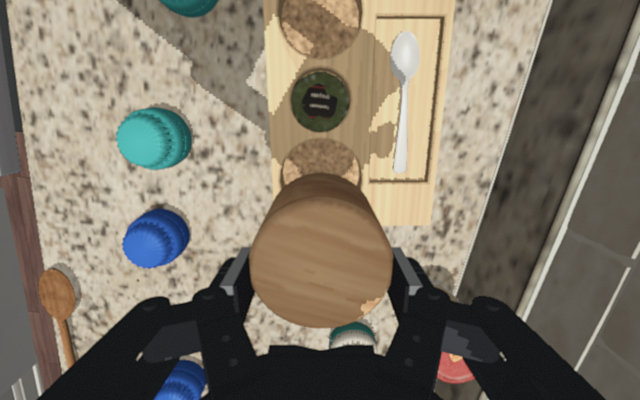

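The jar stands in its bore at (320,100) and the teaspoon is in the trough. The cellar (centre .523, -.098) is over the widest bore at (320,165). I'll lower it.

>>> {"name": "move_arm", "arguments": {
  "jaw": [6, 6, 6, 6, 6, 6, 6],
  "dp": [
    [-0.15, 0, 3],
    [0, 0, 3.5],
    [0, 0, 3],
    [0, 0, 2],
    [0, 0, 1],
    [0, 0, 0.4],
    [0, 0, 0]
  ],
  "turn": [
    [0, 0, 0],
    [0, 0, 0],
    [0, 0, 0],
    [0, 0, 0],
    [0, 0, 0],
    [0, 0, 0],
    [0, 0, 0]
  ]
}}

```text
time_s: 20.5
position: [0.5238, -0.1055, 0.0559]
tool_rot: [[-0.15, 0.989, -0.0], [0.989, 0.15, 0.0], [0.0, -0.0, -1.0]]
ft_force: [-0.1, 0.7, -2.1]
grip_width: 0.0663
gripper_force: 68.1
```

>>> {"name": "move_arm", "arguments": {
  "jaw": [6, 6, 6],
  "dp": [
    [0, 0, 0.3],
    [0, 0, 0.1],
    [0, 0, 0]
  ],
  "turn": [
    [0, 0, 0],
    [0, 0, 0],
    [0, 0, 0]
  ]
}}

```text
time_s: 20.75
position: [0.5239, -0.1059, 0.0526]
tool_rot: [[-0.149, 0.989, 0.001], [0.989, 0.149, -0.001], [-0.001, 0.001, -1.0]]
ft_force: [-0.3, 0.7, -2.8]
grip_width: 0.0658
gripper_force: 68.1
```

>>> {"name": "move_arm", "arguments": {
  "jaw": [6, 6, 6, 6],
  "dp": [
    [0, 0, 0.15],
    [0, 0, 0.1],
    [0, 0, 0.1],
    [0, 0, 0]
  ],
  "turn": [
    [0, 0, 0],
    [0, 0, 0],
    [0, 0, 0],
    [0, 0, 0]
  ]
}}

```text
time_s: 21.08
position: [0.5238, -0.1059, 0.0498]
tool_rot: [[-0.149, 0.989, 0.001], [0.989, 0.149, -0.001], [-0.001, 0.001, -1.0]]
ft_force: [-4.1, 0.9, 11.5]
grip_width: 0.0663
gripper_force: 69.5
```

>>> {"name": "move_arm", "arguments": {
  "jaw": [6.8, 7.5, 8.3, 8.3, 8.3, 8.3, 8.3, 8.3],
  "dp": [
    [0, 0, 0],
    [0, 0, 0],
    [0, 0, 0],
    [0, 0, -1],
    [0, 0, -4],
    [0, 0, -4],
    [0, 0, -4],
    [0, 0, -4]
  ],
  "turn": [
    [0, 0, 0],
    [0, 0, 0],
    [0, 0, 0],
    [0, 0, 0],
    [0, 0, 0],
    [0, 0, 0],
    [0, 0, 0],
    [0, 0, 0]
  ]
}}

```text
time_s: 21.75
position: [0.5231, -0.1056, 0.2212]
tool_rot: [[-0.149, 0.989, 0.001], [0.989, 0.149, -0.0], [-0.0, 0.0, -1.0]]
ft_force: [1.3, 0.0, 0.9]
grip_width: 0.0828
gripper_force: 0.0
```

>>> {"name": "move_arm", "arguments": {
  "jaw": [7.5, 7.5, 7.5, 7.5, 7.5, 7.5, 7.5, 7.5, 7.5, 7.5, 7.5],
  "dp": [
    [3.9, 0.85, -2],
    [3.9, 0.85, -2],
    [3.9, 0.85, 0],
    [3.9, 0.85, 0],
    [3.9, 0.85, 0],
    [3.9, 0.85, 0],
    [3.9, 0.85, 0],
    [3.9, 0.85, 0],
    [3.9, 0.85, 0],
    [3.9, 0.85, 0],
    [0, 0, 0]
  ],
  "turn": [
    [0, 0, 0],
    [0, 0, 0],
    [0, 0, 0],
    [0, 0, 0],
    [0, 0, 0],
    [0, 0, 0],
    [0, 0, 0],
    [0, 0, 0],
    [0, 0, 0],
    [0, 0, 0],
    [0, 0, 0]
  ]
}}

```text
time_s: 22.67
position: [0.5479, 0.2931, 0.2557]
tool_rot: [[-0.155, 0.988, -0.0], [0.988, 0.155, 0.002], [0.002, 0.0, -1.0]]
ft_force: [0.0, -0.6, 0.8]
grip_width: 0.0748
gripper_force: 0.0
```

```bash
python3 w.py w10 pepper_mill; python3 - <<'E'
from h import *
im,d,s=snap('side','s2.png')
for q in ['salt_cellar','teaspoon','pepper_mill']:
  for o in cams.outline_of('side',q)[:2]:
    P=cloud('side',s,d,o['mask']); top=np.percentile(P[:,2],97);t=P[P[:,2]>top-.006]
    print(q,o['p'],top.round(3),((np.percentile(t,1,0)+np.percentile(t,99,0))/2).round(4))
im,d,s=snap('wrist'); P=cloud('wrist',s,d,np.ones((400,640),bool))
for n,m in dict(wall=(P[:,0]>.6)&(P[:,2]>.05)&(P[:,1]<.3)&(P[:,2]<.16),mug=(P[:,0]>.55)&(P[:,1]>.36)&(P[:,2]>.03)).items():
    if m.sum(): print(n,m.sum(),np.percentile(P[m],[1,50,99],axis=0).round(3).tolist())
E
```

```text
t 22.6667 tcp [0.5479 0.2931 0.2557] x [-0.155  0.988  0.002] z [-0.     0.002 -1.   ] q [17. 28. 59.  0. 92.  8.]
pepper_mill 0.58 [364. 157.  59.  67.] zmin/top 0.013 0.16 topctr [0.5891 0.3262] [0.012 0.012] rect [595. 321.] [76. 70.] 53.2
salt_cellar 0.78 0.076 [ 0.5169 -0.102   0.074 ]
teaspoon 0.59 0.037 [ 0.5828 -0.0109  0.035 ]
pepper_mill 0.81 0.153 [0.5864 0.3268 0.1557]
wall 7830 [[0.72, 0.081, 0.052], [0.731, 0.242, 0.115], [0.734, 0.299, 0.159]]
mug 27289 [[0.59, 0.361, 0.033], [0.731, 0.419, 0.128], [0.734, 0.488, 0.218]]
```

View pics/w10.png

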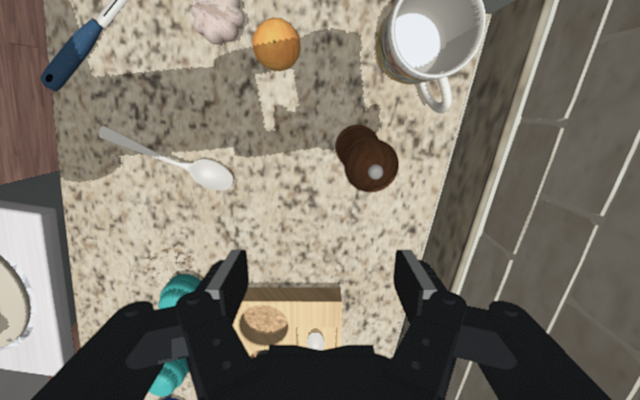

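The mill (dark wood, metal knob) is at (365,160), about (.589, .3265). The cellar top now measures .076, as it should. With a vertical tool at 80 mm, the head would hit the gripper body (54 mm clearance against 85 mm needed). I'll measure the mill's profile before choosing the grasp.

```bash
python3 - <<'E'
from h import *
c=np.array([.588,.3265])
for n in ['side','wrist']:
    im,d,s=snap(n)
    o=cams.outline_of(n,'pepper_mill')[0]; P=cloud(n,s,d,o['mask'])
    cam=T(n,s)[:3,3]; v=c-cam[:2]; v/=np.linalg.norm(v); nrm=np.array([-v[1],v[0]])
    print(n,cam.round(2))
    for z in np.arange(.01,.17,.01):
        t=P[(abs(P[:,2]-z)<.005)&(np.linalg.norm(P[:,:2]-c,axis=1)<.06)]
        if len(t)>4:
            l=(t[:,:2]-c)@nrm; r=np.linalg.norm(t[:,:2]-c,axis=1)
            print(z.round(3),len(t),'lat',(l.min()*1e3).round(),(l.max()*1e3).round(),'rad med',np.median(r*1e3).round(1))
E
python3 -c "
import cv2
a=cv2.imread('pics/s2.png')[235:315,160:240];cv2.imwrite('pics/s2c.png',cv2.resize(a,None,fx=6,fy=6,interpolation=cv2.INTER_CUBIC))"
```

```text
side [0.14 0.71 0.73]
0.01 100 lat -26.0 29.0 rad med 28.4
0.02 64 lat -24.0 28.0 rad med 26.5
0.03 56 lat -25.0 27.0 rad med 27.3
0.04 84 lat -24.0 27.0 rad med 26.7
0.05 88 lat -24.0 24.0 rad med 24.9
0.06 85 lat -21.0 22.0 rad med 22.2
0.07 64 lat -18.0 19.0 rad med 19.7
0.08 44 lat -16.0 17.0 rad med 19.1
0.09 33 lat -15.0 16.0 rad med 20.2
0.1 37 lat -15.0 15.0 rad med 22.4
0.11 50 lat -20.0 17.0 rad med 24.4
0.12 71 lat -23.0 21.0 rad med 23.8
0.13 59 lat -23.0 21.0 rad med 25.2
0.14 131 lat -24.0 21.0 rad med 22.9
0.15 162 lat -20.0 18.0 rad med 14.6
0.16 19 lat -7.0 4.0 rad med 6.1
wrist [0.54 0.36 0.4 ]
0.01 136 lat -26.0 32.0 rad med 25.7
0.02 10 lat -13.0 23.0 rad med 24.5
0.03 12 lat -22.0 21.0 rad med 24.8
0.04 116 lat -24.0 29.0 rad med 24.0
0.05 160 lat -22.0 28.0 rad med 22.4
0.06 121 lat -18.0 24.0 rad med 19.9
0.07 36 lat -9.0 16.0 rad med 18.2
0.11 29 lat -13.0 21.0 rad med 22.1
0.12 40 lat -15.0 20.0 rad med 22.1
0.13 37 lat -24.0 15.0 rad med 22.9
0.14 810 lat -24.0 25.0 rad med 21.7
0.15 1389 lat -18.0 20.0 rad med 14.0
0.16 172 lat -5.0 6.0 rad med 4.1
```

View pics/s2c.png

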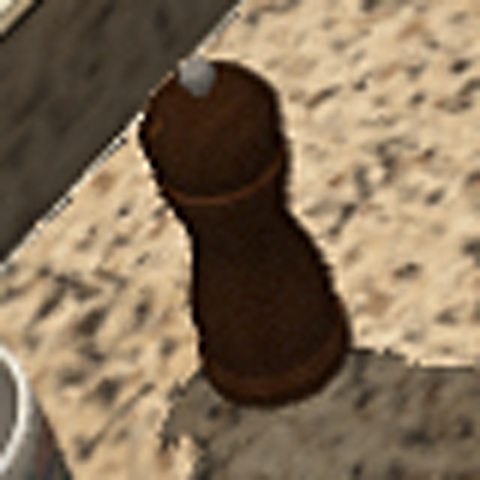

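The crop shows a waist at about 90 mm (rows ~250), a flared collar and a round head about 46 mm wide, with near-vertical sides between 115 and 145 mm. A vertical grip on the head at about 130 mm leaves the gripper body clear of the knob, so I'll use that.

>>> {"name": "move_arm", "arguments": {
  "jaw": [7, 7, 7, 7, 7, 7, 7, 7],
  "dp": [
    [1.3, 2.2, 0],
    [1.35, 2.3, 2.5],
    [0, 0, 4],
    [0, 0, 4],
    [0, 0, 2.5],
    [0, 0, 1.5],
    [0, 0, 0.5],
    [0, 0, 0]
  ],
  "turn": [
    [0, 0, 0],
    [0, 0, 0],
    [0, 0, 0],
    [0, 0, 0],
    [0, 0, 0],
    [0, 0, 0],
    [0, 0, 0],
    [0, 0, 0]
  ]
}}

```text
time_s: 23.88
position: [0.5893, 0.3198, 0.1047]
tool_rot: [[-0.149, 0.989, -0.002], [0.989, 0.149, -0.001], [-0.0, -0.002, -1.0]]
ft_force: [-0.8, -0.0, 0.6]
grip_width: 0.0701
gripper_force: 0.0
```

>>> {"name": "move_arm", "arguments": {
  "jaw": [6, 5, 4, 3.5, 3.5],
  "dp": [
    [0, 0, 0],
    [0, 0, 0],
    [0, 0, 0],
    [0, 0, 0],
    [0, 0, 0]
  ],
  "turn": [
    [0, 0, 0],
    [0, 0, 0],
    [0, 0, 0],
    [0, 0, 0],
    [0, 0, 0]
  ],
  "force": 40
}}

```text
time_s: 24.3
position: [0.5904, 0.3203, 0.1078]
tool_rot: [[-0.149, 0.989, 0.004], [0.989, 0.149, 0.001], [0.001, 0.004, -1.0]]
ft_force: [0.7, -0.9, 6.8]
grip_width: 0.0465
gripper_force: 41.0
```

>>> {"name": "move_arm", "arguments": {
  "jaw": [3.5, 3.5, 3.5, 3.5, 3.5, 3.5, 3.5, 3.5, 3.5, 3.5, 3.5, 3.5],
  "dp": [
    [0, 0, 0],
    [0, 0, -1],
    [0, 0, -3],
    [0, 0, -3],
    [-1.5, -0.75, 0],
    [-2.8, -1.4, 0],
    [-3.4, -1.7, 0],
    [-3.4, -1.7, 0],
    [-3.4, -1.7, 0],
    [-3.4, -1.7, 0],
    [-3.4, -1.7, 0],
    [-2.4, -1.2, 0]
  ],
  "turn": [
    [0, 0, 0],
    [0, 0, 0],
    [0, 0, 0],
    [0, 0, 0],
    [0, 0, 0],
    [0, 0, 0],
    [0, 0, 0],
    [0, 0, 0],
    [0, 0, 0],
    [0, 0, 0],
    [0, 0, 0],
    [0, 0, 0]
  ],
  "force": 60
}}

```text
time_s: 25.3
position: [0.5065, 0.0658, 0.1764]
tool_rot: [[-0.148, 0.989, 0.0], [0.989, 0.148, -0.001], [-0.001, -0.0, -1.0]]
ft_force: [-0.4, 0.1, -1.7]
grip_width: 0.0462
gripper_force: 62.3
```

>>> {"name": "move_arm", "arguments": {
  "jaw": [3.5, 3.5, 3.5, 3.5],
  "dp": [
    [-1.6, -0.3, 0],
    [-0.9, 0.1, 0],
    [0, 0, 0],
    [0, 0, 0]
  ],
  "turn": [
    [0, 0, 0],
    [0, 0, 0],
    [0, 0, 0],
    [0, 0, 0]
  ]
}}

```text
time_s: 25.63
position: [0.5099, 0.0434, 0.1759]
tool_rot: [[-0.149, 0.989, 0.0], [0.989, 0.149, 0.0], [0.0, 0.0, -1.0]]
ft_force: [0.0, 0.6, -2.6]
grip_width: 0.0462
gripper_force: 62.4
```

```bash
python3 w.py w11 pepper_mill; python3 - <<'E'
from h import *
im,d,s=snap('side','s3.png')
a=im[120:260,220:380,::-1];cv2.imwrite('pics/s3c.png',cv2.resize(a,None,fx=4,fy=4,interpolation=cv2.INTER_CUBIC))
for o in cams.outline_of('side','pepper_mill')[:1]:
    P=cloud('side',s,d,o['mask']);cam=T('side',s)[:3,3]
    for a,b in [(.07,.09),(.09,.11),(.11,.13),(.13,.15)]:
        t=P[(P[:,2]>a)&(P[:,2]<b)]
        if len(t)>5: print(a,len(t),((np.percentile(t,2,0)+np.percentile(t,98,0))/2).round(4),(t.max(0)-t.min(0)).round(3))
    print('zmin',np.percentile(P[:,2],2))
E
```

```text
t 25.6333 tcp [0.5099 0.0434 0.1759] x [-0.149  0.989  0.   ] z [ 0.  0. -1.] q [ -8.  21.  86.   0.  73. -17.]
pepper_mill 0.59 [321. 241. 112. 171.] zmin/top 0.082 0.229 topctr [0.5095 0.0509] [0.012 0.012] rect [518.  -4.] [163.  92.] 79.3
0.07 129 [0.503  0.0652 0.0799] [0.055 0.037 0.02 ]
0.09 116 [0.502  0.0628 0.1   ] [0.047 0.037 0.02 ]
0.11 135 [0.5042 0.062  0.1199] [0.048 0.034 0.019]
0.13 109 [0.5036 0.0588 0.1399] [0.04  0.031 0.02 ]
zmin 0.07267525285511871
```

View pics/s3c.png

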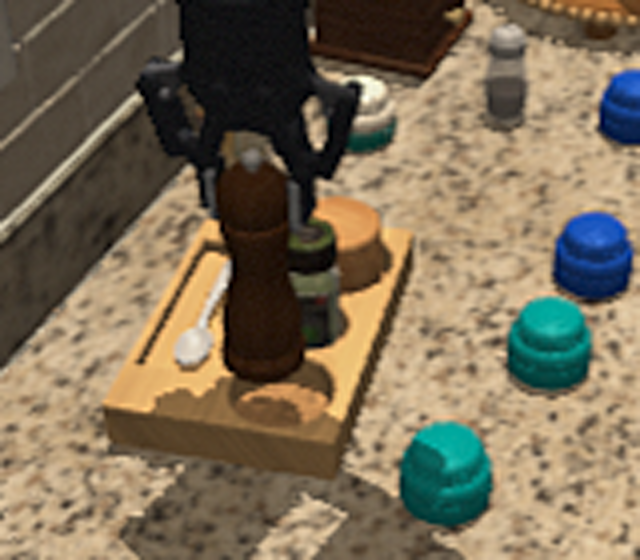

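The mill hangs upright above the middle bore. The cellar and jar stand in their bores and the spoon is in the trough. I'll shift 1 cm towards the robot and lower it.

>>> {"name": "move_arm", "arguments": {
  "jaw": [3.5, 3.5, 3.5, 3.5, 3.5, 3.5],
  "dp": [
    [-0.1, -0.97, 0],
    [0, 0, 1.5],
    [0, 0, 1.5],
    [0, 0, 0.8],
    [0, 0, 0],
    [0, 0, 0]
  ],
  "turn": [
    [0, 0, 0],
    [0, 0, 0],
    [0, 0, 0],
    [0, 0, 0],
    [0, 0, 0],
    [0, 0, 0]
  ]
}}

```text
time_s: 26.33
position: [0.5002, 0.041, 0.1377]
tool_rot: [[-0.15, 0.989, -0.0], [0.989, 0.15, 0.0], [0.0, -0.0, -1.0]]
ft_force: [0.4, 0.5, -1.8]
grip_width: 0.0459
gripper_force: 62.4
```

>>> {"name": "move_arm", "arguments": {
  "jaw": [3.5, 3.5, 3.5, 3.5],
  "dp": [
    [0, 0, 0.9],
    [0, 0, 0.5],
    [0, 0, 0.1],
    [0, 0, 0]
  ],
  "turn": [
    [0, 0, 0],
    [0, 0, 0],
    [0, 0, 0],
    [0, 0, 0]
  ]
}}

```text
time_s: 26.67
position: [0.4999, 0.0407, 0.1223]
tool_rot: [[-0.149, 0.989, -0.001], [0.989, 0.149, 0.0], [0.0, -0.001, -1.0]]
ft_force: [-1.1, 0.1, -1.1]
grip_width: 0.046
gripper_force: 62.4
```

Into the bore with no rim contact. A little further to touch down.

>>> {"name": "move_arm", "arguments": {
  "jaw": [3.5, 3.5, 3.5, 3.5],
  "dp": [
    [0, 0, 0.15],
    [0, 0, 0.1],
    [0, 0, 0],
    [0, 0, 0]
  ],
  "turn": [
    [0, 0, 0],
    [0, 0, 0],
    [0, 0, 0],
    [0, 0, 0]
  ]
}}

```text
time_s: 27.0
position: [0.5004, 0.0404, 0.1209]
tool_rot: [[-0.149, 0.989, 0.001], [0.989, 0.149, -0.0], [-0.001, 0.001, -1.0]]
ft_force: [-1.2, -2.1, 4.8]
grip_width: 0.0462
gripper_force: 63.1
```

>>> {"name": "move_arm", "arguments": {
  "jaw": [4.8, 5.2, 6, 7, 7, 7, 7, 7, 7, 7, 7],
  "dp": [
    [0, 0, 0.05],
    [0, 0, 0],
    [0, 0, 0],
    [0, 0, 0],
    [0, 0, -1],
    [0, 0, -3],
    [0, 0, -4],
    [0, 0, -4],
    [-3, -3, -2],
    [-3, -3, 0],
    [0, 0, 0]
  ],
  "turn": [
    [0, 0, 0],
    [0, 0, 0],
    [0, 0, 0],
    [0, 0, 0],
    [0, 0, 0],
    [0, 0, 0],
    [0, 0, 0],
    [0, 0, 0],
    [0, 0, 0],
    [0, 0, 0],
    [0, 0, 0]
  ]
}}

```text
time_s: 27.92
position: [0.4507, -0.0267, 0.2585]
tool_rot: [[-0.146, 0.989, 0.001], [0.989, 0.146, -0.002], [-0.002, 0.001, -1.0]]
ft_force: [0.9, -0.8, 0.5]
grip_width: 0.0701
gripper_force: 0.0
```

```bash
python3 w.py w12; python3 - <<'E'
from h import *
C=np.array([.5448,-.0232]);a=np.radians(98.9);R=np.array([[np.cos(a),-np.sin(a)],[np.sin(a),np.cos(a)]])
for n in ['wrist','side']:
  im,d,s=snap(n,n+'9.png')
  for q in ['salt_cellar','spice_jar','pepper_mill','teaspoon']:
    for o in cams.outline_of(n,q)[:1]:
      P=cloud(n,s,d,o['mask']); top=np.percentile(P[:,2],96);t=P[(P[:,2]>top-.006)]
      if q=='teaspoon': t=P
      m=(np.percentile(t,1,0)+np.percentile(t,99,0))/2
      print(n,q,round(o['p'],2),'top',top.round(3),'caddy xy',((m[:2]-C)@R).round(4))
a=cv2.imread('pics/side9.png')[120:260,220:380];b=cv2.imread('pics/wrist9.png')
cv2.imwrite('pics/fin.png',np.hstack([cv2.resize(a,(400,350)),cv2.resize(b,(400,350))]))
E
```

```text
t 27.9167 tcp [ 0.4507 -0.0267  0.2585] x [-0.146  0.989 -0.002] z [ 0.001 -0.002 -1.   ] q [-18.  11.  86.  -0.  83. -27.]
wrist salt_cellar 0.64 top 0.075 caddy xy [-0.0723  0.0336]
wrist spice_jar 0.64 top 0.119 caddy xy [0.0028 0.0334]
wrist pepper_mill 0.56 top 0.175 caddy xy [0.0756 0.0343]
wrist teaspoon 0.92 top 0.037 caddy xy [ 0.0003 -0.0442]
side salt_cellar 0.65 top 0.076 caddy xy [-0.0745  0.0409]
side spice_jar 0.51 top 0.12 caddy xy [0.024  0.0381]
side pepper_mill 0.76 top 0.165 caddy xy [0.0797 0.0403]
side teaspoon 0.71 top 0.041 caddy xy [-0.0136  0.0045]
```

View pics/fin.png

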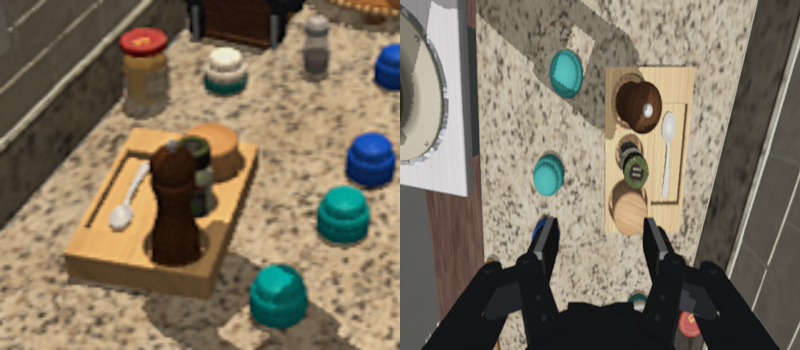

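All four are in place and upright: the wrist view puts each within about 3 mm of its spot, with heights as expected. The look-alikes were not touched and the gripper is clear, so I'm handing in.

```bash
python3 -c "
from rig import ticket
print(ticket.close_job())"
```

```text
the job is handed in; nothing more can be done
None
```

I handed the job in at about 28 s: the cellar, jar and mill stand in their own bores and the teaspoon lies in the trough, each within about 3 mm of its spot in the last wrist view; the timer, salt shaker and large spoon were not touched, and no verdict came back.

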